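# Put the microscope's objectives back in their caddy

## Task

Put the four white-barrelled microscope objectives away in the objective caddy, each standing upright, lens up, down in the well of its own ring colour. Set them down, do not drop or topple them, and leave the two black-barrelled objectives, which belong to another microscope, standing where they are.

Things in the scene. Friction and masses are not known exactly. Their poses are not given: they have to be found in the camera images.
- obj_red: Microscope objective to put away: white barrel, red ring. Steel thread 25 mm across, 6 mm high; white barrel 34 mm across from 6 to 42 mm height (grip here, any yaw); red cone ring at 42 to 49 mm, from above an annulus 29 mm outside, 19 inside; white nose, steel tip. 53 mm tall, 0.12 kg, upright, lens up. Origin: centre of its foot; z up its axis.
- obj_yellow: Microscope objective to put away: white barrel, yellow ring. Steel thread 25 mm across, 6 mm high; white barrel 34 mm across from 6 to 42 mm height (grip here, any yaw); yellow cone ring at 42 to 49 mm, from above an annulus 29 mm outside, 19 inside; white nose, steel tip. 56 mm tall, 0.12 kg, upright, lens up. Origin: centre of its foot; z up its axis.
- obj_green: Microscope objective to put away: white barrel, green ring. Steel thread 25 mm across, 6 mm high; white barrel 34 mm across from 6 to 42 mm height (grip here, any yaw); green cone ring at 42 to 49 mm, from above an annulus 29 mm outside, 19 inside; white nose, steel tip. 60 mm tall, 0.12 kg, upright, lens up. Origin: centre of its foot; z up its axis.
- obj_blue: Microscope objective to put away: white barrel, light blue ring. Steel thread 25 mm across, 6 mm high; white barrel 34 mm across from 6 to 42 mm height (grip here, any yaw); light blue cone ring at 42 to 49 mm, from above an annulus 29 mm outside, 19 inside; white nose, steel tip. 62 mm tall, 0.12 kg, upright, lens up. Origin: centre of its foot; z up its axis.
- black_yellow: Look-alike to leave alone: BLACK barrel, yellow ring, 56 mm tall, shaped as the white objective of that ring. Origin: centre of its foot; z up its axis. Bottles and an eyepiece (under 75 mm tall, 42 mm across) stand about too; everything on the desk is 80 mm or more, centre to centre, from any objective.
- black_blue: Look-alike to leave alone: BLACK barrel, light blue ring, 62 mm tall, shaped as the white objective of that ring. Origin: centre of its foot; z up its axis. Bottles and an eyepiece (under 75 mm tall, 42 mm across) stand about too; everything on the desk is 80 mm or more, centre to centre, from any objective.
- cell_red: Fixed dark foam block 75 x 75 x 22 mm in the caddy; its round well, 52 mm across, 10 mm deep, has red felt on the floor; two red strips on top. Origin: centre of the underside; well floor 12 mm, top 22 mm above it. z up, y along the row. Four cells in a straight row, any order, 76 mm pitch, in a fixed grey tray 92 x 318 mm with lower walls and a low handle at each end.
- cell_yellow: Fixed dark foam block 75 x 75 x 22 mm in the caddy; its round well, 52 mm across, 10 mm deep, has yellow felt on the floor; two yellow strips on top. Origin: centre of the underside; well floor 12 mm, top 22 mm above it. z up, y along the row. Four cells in a straight row, any order, 76 mm pitch, in a fixed grey tray 92 x 318 mm with lower walls and a low handle at each end.
- cell_green: Fixed dark foam block 75 x 75 x 22 mm in the caddy; its round well, 52 mm across, 10 mm deep, has green felt on the floor; two green strips on top. Origin: centre of the underside; well floor 12 mm, top 22 mm above it. z up, y along the row. Four cells in a straight row, any order, 76 mm pitch, in a fixed grey tray 92 x 318 mm with lower walls and a low handle at each end.
- cell_blue: Fixed dark foam block 75 x 75 x 22 mm in the caddy; its round well, 52 mm across, 10 mm deep, has light blue felt on the floor; two light blue strips on top. Origin: centre of the underside; well floor 12 mm, top 22 mm above it. z up, y along the row. Four cells in a straight row, any order, 76 mm pitch, in a fixed grey tray 92 x 318 mm with lower walls and a low handle at each end.
Things that resemble listed ones, but are neither listed nor needed, are in the scene too. Leave any pink look-alike of the obj_blue alone.

How it is judged:
At the end, for the whole second after the job is handed in: Each white objective stands released and at rest in the well of its ring colour: within 11 mm of the centre, foot on the floor (9 to 14.5 mm above the cell origin), leaning under 0.1 rad; both black ones stand upright (0.1 rad), at rest, within 15 mm of where they were (horizontal distance between obj_red and cell_red below 0.011 m and z of obj_red in the frame of cell_red between 0.009 and 0.0145 m and angle between each of obj_red, obj_yellow, obj_green, obj_blue, black_yellow, black_blue's own z axis and vertical below 0.1 rad and linear speed of each of obj_red, obj_yellow, obj_green, obj_blue, black_yellow, black_blue below 0.02 m/s and horizontal distance between obj_yellow and cell_yellow below 0.011 m and z of obj_yellow in the frame of cell_yellow between 0.009 and 0.0145 m and horizontal distance between obj_green and cell_green below 0.011 m and z of obj_green in the frame of cell_green between 0.009 and 0.0145 m and horizontal distance between obj_blue and cell_blue below 0.011 m and z of obj_blue in the frame of cell_blue between 0.009 and 0.0145 m and distance of each of black_yellow, black_blue from where it was at the start of the episode below 0.015 m); the robot touches nothing.
It fails at once if an objective is toppled over (leans more than 50 degrees) (angle between any of obj_red, obj_yellow, obj_green, obj_blue, black_yellow, black_blue's own z axis and vertical above 0.87 rad).
It fails at once if an objective is dropped: it moves faster than 0.45 m/s while the fingers do not hold it (a free fall of more than 1 cm) ((contact force between obj_red and the fingers below 0.02 N and linear speed of obj_red above 0.45 m/s) or (contact force between obj_yellow and the fingers below 0.02 N and linear speed of obj_yellow above 0.45 m/s) or (contact force between obj_green and the fingers below 0.02 N and linear speed of obj_green above 0.45 m/s) or (contact force between obj_blue and the fingers below 0.02 N and linear speed of obj_blue above 0.45 m/s) or (contact force between black_yellow and the fingers below 0.02 N and linear speed of black_yellow above 0.45 m/s) or (contact force between black_blue and the fingers below 0.02 N and linear speed of black_blue above 0.45 m/s)).
It fails at once if a black objective is moved more than 15 mm from where it stood (distance of any of black_yellow, black_blue from where it was at the start of the episode above 0.015 m).
It also fails if it takes over 106 s, if anything falls off the work surface, if the arm or the gripper's body presses on something with over 40 N, if the wrist force passes 120 N, or if a joint passes its speed limit or range.

## Robot

A 7-joint arm with a two-finger parallel gripper is mounted at the origin on the work surface. World frame = base frame: x ahead of the robot, y to its left, z up, the work surface at z = 0. Lengths are in m, angles in rad, forces in N, time in s.
With the tool pointing down it reaches from about 0.425 to 0.95 m from the base axis. Payload 16.7 kg.
Tool frame: the origin (TCP) lies between the finger pads; the fingertips stand 25 mm ahead of it and the grasp point (between the pads) lies 6 mm ahead of it; z points along the fingers, y is the line along which they close (so a half turn about z gives the same grasp; the last joint's range is limited). The gripper opens to 94 mm and grips with 3 to 60 N. Pads are 16 mm wide; open, the fingers measure 119 mm over their backs; the gripper's body (75 mm by 177 mm) begins 78 mm behind the grasp point.
Start: joints at [-1.377, 0.426, 0.074, 1.606, -0.034, 1.111, -0.067], TCP at [0.227, 0.636, 0.23] pointing down, gripper open.
Joint ranges: [-2.85, 2.85], [-0.5, 2.14], [-1.23, 1.37], [0.21, 2.46], [-1.02, 4.16], [0.16, 2.05], [-2.73, 2.73]. Speed limits (rad/s): [1.89, 1.89, 2.39, 2.39, 3.01, 3.01, 3.01].

## Interface

Orientations are given as a unit quaternion [w, x, y, z].
In Python, from cell import readout, eyes, hand_in gives the robot as it stands. The module is installed in compiled form; this text tells all that it offers.
- The arm moves only by the tool play_rows, never from a script. Its argument "motion" is text: rows parted by semicolons, each of 7 numbers parted by spaces: the shift along the tool's x, y, z in m, then the turn, a rotation vector about the tool's x, y, z in rad, then the closure, from -1 (fully open) to 1 (shut). A call has 1 to 5 rows; each row shifts and turns the commanded pose from where the row before left it, along the tool's axes as they then stand; what a row does not reach is not made up. A row lasts 1/10 s, in which the tool goes at most 50 mm and 8.59 degrees, less where a joint would pass 70% of its speed; a pose out of reach is approached as far as the arm can. A call with a gripper value outside its range is refused whole. The fingers move at their own pace and stop on an object; "squeeze" is the grip in N (left out, the last holds). Time passes only in rows, so rows that do not move let the fingers close. It gives the time, the measured TCP pose, the force, the opening and the grip force at its end, in the units of the state.
- readout.get_state(): the state, without advancing time (a new reading comes with each control period).
- eyes.capture(name): name is "scene" or "top"; returns a dict with "frame" (400x640x3 uint8, red, green, blue), "depth" (400x640 float32, m along the optical axis (not along the pixel's ray), 0 where there is no reading), "fx", "fy", "cx", "cy" (pixels), "extrinsics" (4x4, takes a point from world to camera coordinates). Camera axes: x right, y up, looking along -z (the intrinsics and any distortion apply to the point x, -y, -z); pixel columns grow to the right and rows downward; lengths in m; the calibration is good to about 2 mm. A picture is of the moment at which its call begins.
- hand_in(): hands the job in; it is judged then, once.
The state is a dict: "time_s": time; "qpos": joint angles; "joint_vel": joint speeds; "joint_torque": joint torques, N m; "position": TCP position; "eef_rot": TCP orientation; "contact_force": force on the tool from outside, world axes, zero at the start; "ft_torque": the same for the moment, N m; "finger_gap": finger opening in m; "grasp_force": force on a finger pad.
Only numpy, scipy, OpenCV 4.12 (cv2) and the standard library are available. Lean on these libraries where they do the work, as an engineer would, in place of code of your own. Each camera call takes 0.05 s, during which the arm holds its last target. There are 200 camera calls.

## Working session

There is one attempt and no reset: what is moved stays moved. The work goes in short steps, Python scripts to look and compute and a tool call to move; the robot and the scene stay as the last step left them, time stands still between calls to the robot, and variables do not carry over. Pictures are saved under pics/ and viewed, at most 14 in all, crops included, and the job is handed in when it is done.

Besides the shell and the picture viewer there is one more tool, called in YAML: its name, and indented under it one key for each argument. play_rows: Moves the arm, as the interface text tells. Its arguments: {"type":"object","properties":{"motion":{"type":"string"},"squeeze":{"type":"number"}},"required":["motion"]}

```bash
mkdir -p pics
cat > h.py <<'E'
import numpy as np, cv2
from cell import readout, eyes
def world(c,u,v,d):
    x=(u-c["cx"])/c["fx"]*d; y=(v-c["cy"])/c["fy"]*d
    p=np.stack([x,-y,-d,np.ones_like(d)],-1)
    return p@np.linalg.inv(c["extrinsics"]).T[:,:3]
def cloud(c):
    v,u=np.mgrid[0:400,0:640].astype(float)
    return world(c,u,v,c["depth"].astype(float))
E
python3 - <<'E'
from h import *
for n in("top","scene"):
    c=eyes.capture(n); cv2.imwrite(f"pics/{n}0.png",c["frame"][...,::-1]); np.savez(f"{n}0.npz",**c)
    print(n,c["fx"],c["fy"],c["cx"],c["cy"],np.round(np.array(c["extrinsics"]),3).tolist(),[k for k in c])
s=readout.get_state(); print(s)
E
```

```text
top 367.47303242772705 367.47303242772705 319.8697647399343 197.32371526207118 [[0.019, -0.999, -0.028, -0.009], [0.987, 0.014, 0.159, -0.543], [-0.159, -0.031, 0.987, -0.73], [0.0, 0.0, 0.0, 1.0]] ['frame', 'depth', 'fx', 'fy', 'cx', 'cy', 'extrinsics']
scene 366.1627216712827 366.1627216712827 320.10853745454426 198.8013816319537 [[0.786, 0.618, 0.011, -0.43], [-0.46, 0.573, 0.678, 0.224], [0.413, -0.538, 0.735, -1.171], [0.0, 0.0, 0.0, 1.0]] ['frame', 'depth', 'fx', 'fy', 'cx', 'cy', 'extrinsics']
{'time_s': 0.1, 'qpos': array([-1.37750833,  0.42665264,  0.0738642 ,  1.6065461 , -0.03409785,
        1.11078063, -0.06712332]), 'joint_vel': array([-8.65557640e-05, -2.15288580e-04,  2.16929418e-03, -2.01305216e-03,
       -5.19547185e-04, -1.46067200e-03, -5.96603776e-04]), 'joint_torque': array([ 6.49912123e-03, -9.37468457e+01,  3.67652714e+00, -4.55039012e+01,
       -4.85284638e-02,  1.67828088e-02,  1.44187339e-05]), 'position': array([0.22678638, 0.63537541, 0.22985581]), 'eef_rot': array([-5.42442747e-05,  1.70587730e-01,  9.85342331e-01, -5.60960542e-04]), 'contact_force': array([-0.53870849, -0.28325143,  0.39642105]), 'ft_torque': array([ 0.05627191,  0.02623011, -0.00412319]), 'grasp_force': 0.0, 'finger_gap': 0.0940194007799752}
```

View pics/top0.png

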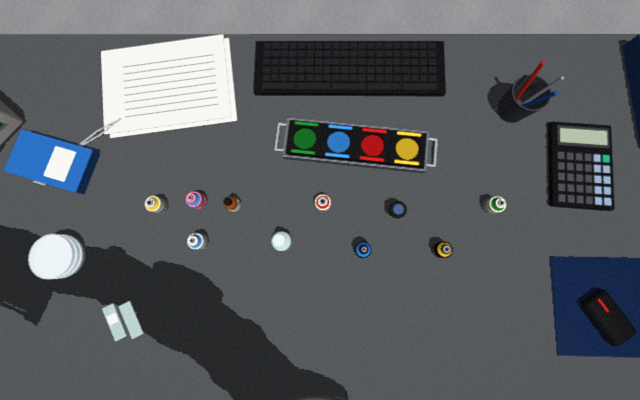

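View pics/scene0.png

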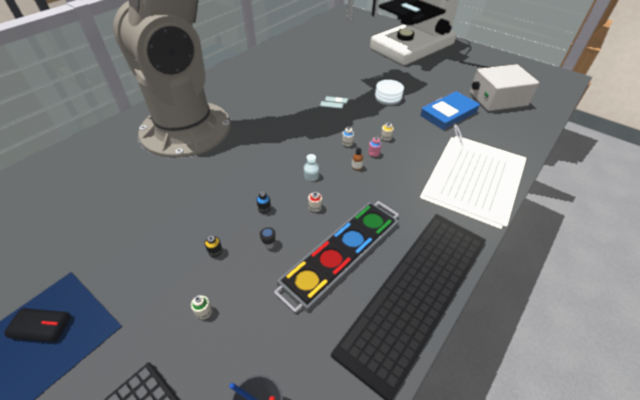

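Top view: white objectives at yellow (154,204), red (322,202), green (496,204), blue (196,241). Left alone: pink (195,200), black-blue (363,249), black-yellow (444,249). The caddy wells run green (305,139), blue (339,142), red (372,145), yellow (407,149).

```bash
cat >> h.py <<'E'
HUE={"red":[(0,8),(172,180)],"yellow":[(18,34)],"green":[(50,75)],"blue":[(95,118)]}
def measure(c,boxes,zr,rad=0):
    P=cloud(c); hsv=cv2.cvtColor(np.ascontiguousarray(c["frame"]),cv2.COLOR_RGB2HSV); out={}
    for k,(x,y,r) in boxes.items():
        col=k.split("_")[-1]
        m=np.zeros((400,640),bool)
        for a,b in HUE[col]: m|=(hsv[...,0]>=a)&(hsv[...,0]<=b)
        m&=(hsv[...,1]>90)&(hsv[...,2]>60)&(P[...,2]>zr[0])&(P[...,2]<zr[1])&(np.hypot(P[...,0]-x,P[...,1]-y)<r)
        q=P[m]
        if len(q)<4: out[k]=None; continue
        (cx,cy),R=cv2.minEnclosingCircle(q[:,:2].astype(np.float32))
        out[k]=(len(q),*np.round(q.mean(0),4),*np.round([cx,cy,R],4))
    return out
E
python3 - <<'E'
from h import *
T=dict(np.load("top0.npz")); S=dict(np.load("scene0.npz"))
P=cloud(T)
for n,(u,v) in dict(o_yellow=(154,204),o_red=(322,202),o_green=(496,204),o_blue=(196,241),pink=(195,200),b_blue=(363,249),b_yellow=(444,249),c_green=(305,139),c_blue=(339,142),c_red=(372,145),c_yellow=(407,149),amber=(232,203),bottle=(281,241),eyep=(398,209),desk=(350,320),kb=(350,60)).items(): print(n,P[v,u].round(4), 'hsv')
ob={k:(*P[v,u][:2],.03) for k,(u,v) in dict(o_yellow=(154,204),o_red=(322,202),o_green=(496,204),o_blue=(196,241),b_blue=(363,249),b_yellow=(444,249)).items()}
ce={k:(*P[v,u][:2],.029) for k,(u,v) in dict(c_green=(305,139),c_blue=(339,142),c_red=(372,145),c_yellow=(407,149)).items()}
for nm,c in(("top",T),("scene",S)):
    for b,z in((ob,(.035,.055)),(ce,(.005,.02))):
        for k,v in measure(c,b,z).items(): print(nm,k,v)
E
```

```text
o_yellow [0.5235 0.3506 0.047 ] hsv
o_red [ 0.5322 -0.0051  0.0525] hsv
o_green [ 0.5332 -0.3615  0.0524] hsv
o_blue [0.447  0.2523 0.0548] hsv
pink [0.5332 0.2632 0.048 ] hsv
b_blue [ 0.4368 -0.0891  0.0632] hsv
b_yellow [ 0.4399 -0.2517  0.0563] hsv
c_green [0.6796 0.0364 0.0163] hsv
c_blue [ 0.6735 -0.0398  0.016 ] hsv
c_red [ 0.6664 -0.1128  0.0188] hsv
c_yellow [ 0.6593 -0.1906  0.0145] hsv
amber [0.5281 0.1844 0.0472] hsv
bottle [0.4496 0.0753 0.0682] hsv
eyep [ 0.5206 -0.1628  0.0471] hsv
desk [ 0.2893 -0.0674 -0.0012] hsv
kb [ 0.8688 -0.063   0.0197] hsv
top o_yellow (70, np.float64(0.5237), np.float64(0.3521), np.float64(0.044), np.float64(0.5252), np.float64(0.3569), np.float64(0.0143))
top o_red (66, np.float64(0.5319), np.float64(-0.0061), np.float64(0.044), np.float64(0.534), np.float64(-0.0059), np.float64(0.0143))
top o_green (46, np.float64(0.5318), np.float64(-0.3628), np.float64(0.0454), np.float64(0.5348), np.float64(-0.3678), np.float64(0.013))
top o_blue (55, np.float64(0.4474), np.float64(0.2535), np.float64(0.0439), np.float64(0.4484), np.float64(0.259), np.flo
[... 1542 characters left out ...]
ene b_yellow (94, np.float64(0.4452), np.float64(-0.2604), np.float64(0.0452), np.float64(0.4407), np.float64(-0.2586), np.float64(0.0166))
scene c_green (226, np.float64(0.6783), np.float64(0.042), np.float64(0.0173), np.float64(0.6779), np.float64(0.0428), np.float64(0.0252))
scene c_blue (258, np.float64(0.6708), np.float64(-0.0339), np.float64(0.0172), np.float64(0.6711), np.float64(-0.0346), np.float64(0.0253))
scene c_red (313, np.float64(0.6633), np.float64(-0.1098), np.float64(0.0172), np.float64(0.6634), np.float64(-0.1097), np.float64(0.0253))
scene c_yellow (374, np.float64(0.656), np.float64(-0.1863), np.float64(0.017), np.float64(0.6558), np.float64(-0.1859), np.float64(0.0253))
```

```bash
cat >> h.py <<'E'
def strips(c,ce):
    P=cloud(c); hsv=cv2.cvtColor(np.ascontiguousarray(c["frame"]),cv2.COLOR_RGB2HSV); out={}
    for k,(x,y) in ce.items():
        m=np.zeros((400,640),bool)
        for a,b in HUE[k]: m|=(hsv[...,0]>=a)&(hsv[...,0]<=b)
        d=np.stack([P[...,0]-x,P[...,1]-y],-1)
        m&=(hsv[...,1]>90)&(hsv[...,2]>60)&(abs(d[...,0])<.048)&(abs(d[...,1])<.04)&(P[...,2]<.05)&(abs(d[...,0])>.0275)
        a=P[m&(d[...,0]>0)].mean(0); b=P[m&(d[...,0]<0)].mean(0)
        out[k]=(((a+b)/2).round(4),(a-b).round(4))
    return out
E
python3 - <<'E'
from h import *
for n in("top","scene"):
    print(n,strips(dict(np.load(n+"0.npz")),dict(green=(.68,.04),blue=(.673,-.036),red=(.665,-.112),yellow=(.658,-.188))))
E
```

```text
top {'green': (array([0.6807, 0.0372, 0.0251]), array([ 0.0658, -0.0037, -0.0006])), 'blue': (array([ 0.6734, -0.0384,  0.0252]), array([ 0.0659, -0.0042, -0.0006])), 'red': (array([ 0.6663, -0.1144,  0.0247]), array([ 0.0661, -0.0035, -0.0008])), 'yellow': (array([ 0.6586, -0.1911,  0.025 ]), array([ 0.0659, -0.0032, -0.0005]))}
scene {'green': (array([0.6801, 0.0376, 0.0275]), array([ 0.0651, -0.0012, -0.0005])), 'blue': (array([ 0.6728, -0.0377,  0.0268]), array([ 0.0664, -0.0024,  0.    ])), 'red': (array([ 0.6652, -0.1146,  0.0271]), array([ 0.0655, -0.0025, -0.0002])), 'yellow': (array([ 0.6581, -0.1899,  0.0268]), array([ 0.0661, -0.0027, -0.0002]))}
```

play_rows:
  motion: "0 0 0 0 0 -0.1143 -0.36;0 0 0 0 0 -0.1143 -0.36;0 0 0 0 0 -0.1143 -0.36;0 0 0 0 0 0 -0.36"
  squeeze: 15

```text
time_s: 0.5
position: [0.2269, 0.6355, 0.2301]
eef_rot: [-0.0, -0.001, 1.0, -0.0]
contact_force: [-0.1, 0.3, -0.5]
finger_gap: 0.0663
grasp_force: 0.0
```

play_rows:
  motion: "-0.03 -0.028 0.01 0 0 0 -0.36;-0.03 -0.028 0.01 0 0 0 -0.36;-0.03 -0.028 0.01 0 0 0 -0.36;-0.03 -0.028 0.01 0 0 0 -0.36;-0.03 -0.028 0.01 0 0 0 -0.36"

```text
time_s: 1.0
position: [0.3779, 0.4943, 0.18]
eef_rot: [-0.0, 0.002, 1.0, -0.0]
contact_force: [0.1, 0.3, 0.2]
finger_gap: 0.0639
grasp_force: 0.0
```

play_rows:
  motion: "-0.03 -0.028 0.01 0 0 0 -0.36;-0.03 -0.028 0.01 0 0 0 -0.36;-0.03 -0.028 0.01 0 0 0 -0.36;-0.03 -0.028 0.01 0 0 0 -0.36;-0.028 -0.0275 0.005 0 0 0 -0.36"

```text
time_s: 1.5
position: [0.5258, 0.3545, 0.1345]
eef_rot: [-0.0, 0.002, 1.0, -0.0]
contact_force: [1.1, 1.4, 0.6]
finger_gap: 0.0643
grasp_force: 0.0
```

play_rows:
  motion: "0 0 0 0 0 0 -0.36"

```text
time_s: 1.6
position: [0.5287, 0.3506, 0.1346]
eef_rot: [0.0, 0.005, 1.0, -0.001]
contact_force: [0.9, -0.4, 0.4]
finger_gap: 0.064
grasp_force: 0.0
```

play_rows:
  motion: "0 0 0 0 0 0 -0.36;0 0 0 0 0 0 -0.36"

```text
time_s: 1.8
position: [0.5241, 0.3572, 0.1355]
eef_rot: [-0.0, 0.0, 1.0, 0.0]
contact_force: [0.5, 0.2, 0.1]
finger_gap: 0.0639
grasp_force: 0.0
```

play_rows:
  motion: "0 0 0.02 0 0 0 -0.36;0 0 0.03 0 0 0 -0.36;0 0 0.025 0 0 0 -0.36;0 0 0.015 0 0 0 -0.36;0 0 0.005 0 0 0 -0.36"

```text
time_s: 2.3
position: [0.5237, 0.3567, 0.0392]
eef_rot: [-0.001, -0.0, 1.0, -0.001]
contact_force: [-0.7, -0.1, -0.4]
finger_gap: 0.0639
grasp_force: 0.0
```

play_rows:
  motion: "0 0 0 0 0 0 -0.36;0 0 0 0 0 0 -0.36"

```text
time_s: 2.5
position: [0.5253, 0.3568, 0.0415]
eef_rot: [0.0, -0.0, 1.0, 0.0]
contact_force: [-0.3, 0.5, 0.6]
finger_gap: 0.0641
grasp_force: 0.0
```

Run:
```python
from h import *
c=eyes.capture("top"); a=c["frame"][140:280,90:260,::-1]; 
c=eyes.capture("scene"); b=c["frame"][80:220,300:470,::-1]
cv2.imwrite("pics/g1.png",cv2.resize(np.hstack([a,b]),None,fx=2.3,fy=2.3)); print(readout.get_state()["position"])
```

```text
[0.52540996 0.35665658 0.04161433]
```

View pics/g1.png

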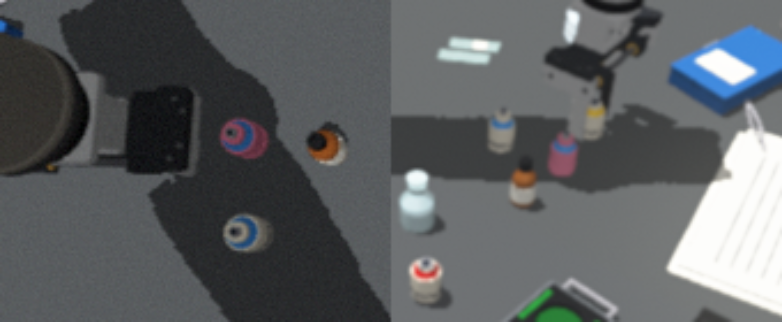

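The fingers straddle the yellow objective (right crop, about 595,120), with nothing else close to them. I'll close now.

play_rows:
  motion: "0 0 0 0 0 0 0.6;0 0 0 0 0 0 0.6;0 0 0 0 0 0 0.6;0 0 0 0 0 0 0.6;0 0 0 0 0 0 0.6"
  squeeze: 20

```text
time_s: 3.1
position: [0.525, 0.3563, 0.0406]
eef_rot: [0.0, -0.0, 1.0, 0.0]
contact_force: [-0.2, 0.3, 1.6]
finger_gap: 0.0341
grasp_force: 20.0
```

play_rows:
  motion: "0 0 0 0 0 0 0.6;0 0 0 0 0 0 0.6"

```text
time_s: 3.3
position: [0.525, 0.3563, 0.0406]
eef_rot: [0.0, -0.0, 1.0, 0.0]
contact_force: [0.3, 0.6, 3.6]
finger_gap: 0.0335
grasp_force: 20.0
```

play_rows:
  motion: "0 0 -0.01 0 0 0 0.6;0 0 -0.03 0 0 0 0.6;0 0 -0.04 0 0 0 0.6;0 0 -0.025 0 0 0 0.6;0 0 -0.005 0 0 0 0.6"

```text
time_s: 3.8
position: [0.5261, 0.3569, 0.1543]
eef_rot: [0.002, 0.0, 1.0, 0.001]
contact_force: [-0.1, 0.4, -1.0]
finger_gap: 0.0337
grasp_force: 20.0
```

play_rows:
  motion: "-0.0028 -0.0114 0 0 0 0 0.6;-0.0056 -0.0228 0 0 0 0 0.6;-0.0083 -0.0342 0 0 0 0 0.6;-0.0111 -0.0455 0 0 0 0 0.6;-0.0111 -0.0455 0 0 0 0 0.6"

```text
time_s: 4.3
position: [0.5631, 0.1942, 0.1489]
eef_rot: [-0.001, -0.0, 1.0, -0.001]
contact_force: [1.0, -0.7, -1.1]
finger_gap: 0.0339
grasp_force: 20.0
```

play_rows:
  motion: "-0.0111 -0.0455 0 0 0 0 0.6;-0.0111 -0.0455 0 0 0 0 0.6;-0.0111 -0.0455 0 0 0 0 0.6;-0.0111 -0.0455 0 0 0 0 0.6;-0.0111 -0.0455 0 0 0 0 0.6"

```text
time_s: 4.8
position: [0.6183, -0.0336, 0.149]
eef_rot: [-0.001, 0.0, 1.0, -0.0]
contact_force: [0.2, 1.5, 0.5]
finger_gap: 0.0336
grasp_force: 20.0
```

play_rows:
  motion: "-0.0111 -0.0455 0 0 0 0 0.6;-0.0111 -0.0455 0 0 0 0 0.6;-0.0083 -0.0342 0 0 0 0 0.6;-0.0056 -0.0228 0 0 0 0 0.6;-0.0028 -0.0114 0 0 0 0 0.6"

```text
time_s: 5.3
position: [0.6568, -0.1937, 0.1488]
eef_rot: [-0.001, 0.002, 1.0, -0.0]
contact_force: [-0.2, 1.2, -0.7]
finger_gap: 0.0335
grasp_force: 20.0
```

play_rows:
  motion: "0 0 0 0 0 0 0.6;0 0 0 0 0 0 0.6;0 0 0 0 0 0 0.6"

```text
time_s: 5.6
position: [0.6581, -0.1882, 0.1502]
eef_rot: [-0.0, -0.001, 1.0, 0.0]
contact_force: [-0.4, 0.9, -1.3]
finger_gap: 0.034
grasp_force: 20.0
```

play_rows:
  motion: "0 0 0.02 0 0 0 0.6;0 0 0.03 0 0 0 0.6;0 0 0.025 0 0 0 0.6;0 0 0.013 0 0 0 0.6;0 0 0.0035 0 0 0 0.6"

```text
time_s: 6.1
position: [0.6577, -0.1889, 0.0577]
eef_rot: [-0.001, -0.001, 1.0, 0.0]
contact_force: [-0.3, 0.7, -1.4]
finger_gap: 0.0334
grasp_force: 20.0
```

play_rows:
  motion: "0 0 0 0 0 0 0.6;0 0 0 0 0 0 0.6;0 0 0.001 0 0 0 0.6"

```text
time_s: 6.4
position: [0.659, -0.1902, 0.0593]
eef_rot: [0.001, -0.0, 1.0, -0.0]
contact_force: [0.4, 0.4, -0.8]
finger_gap: 0.0336
grasp_force: 20.0
```

play_rows:
  motion: "0 0 0.001 0 0 0 0.6;0 0 0 0 0 0 0.6"

```text
time_s: 6.6
position: [0.6584, -0.1901, 0.0573]
eef_rot: [0.0, -0.0, 1.0, -0.0]
contact_force: [-0.7, -0.1, -1.0]
finger_gap: 0.0333
grasp_force: 20.0
```

play_rows:
  motion: "0 0 0.001 0 0 0 0.6;0 0 0 0 0 0 0.6"

```text
time_s: 6.8
position: [0.6584, -0.1902, 0.0566]
eef_rot: [0.0, 0.0, 1.0, -0.0]
contact_force: [-2.0, 1.0, 6.5]
finger_gap: 0.0339
grasp_force: 20.0
```

play_rows:
  motion: "0 0 0 0 0 0 0.2;0 0 0 0 0 0 0.1;0 0 0 0 0 0 -0.05;0 0 0 0 0 0 -0.05"

```text
time_s: 7.2
position: [0.6582, -0.1901, 0.0559]
eef_rot: [-0.0, -0.0, 1.0, -0.0]
contact_force: [-0.0, 0.6, -0.6]
finger_gap: 0.0493
grasp_force: 0.0
```

play_rows:
  motion: "0 0 -0.01 0 0 0 -0.05;0 0 -0.025 0 0 0 -0.05;0 0 -0.03 0 0 0 -0.05;0 0 -0.015 0 0 0 -0.36;0 0 -0.005 0 0 0 -0.36"

```text
time_s: 7.7
position: [0.6591, -0.1903, 0.1432]
eef_rot: [0.001, 0.0, 1.0, -0.0]
contact_force: [0.4, 0.2, 0.6]
finger_gap: 0.0616
grasp_force: 0.0
```

play_rows:
  motion: "0.0053 0.0112 0 0 0 0 -0.36;0.0105 0.0224 0 0 0 0 -0.36;0.0157 0.0335 0 0 0 0 -0.36;0.021 0.0447 0 0 0 0 -0.36;0.021 0.0447 0 0 0 0 -0.36"

```text
time_s: 8.2
position: [0.5825, -0.0317, 0.1394]
eef_rot: [-0.001, 0.0, 1.0, -0.0]
contact_force: [0.7, 1.3, -0.0]
finger_gap: 0.0637
grasp_force: 0.0
```

Run:
```python
from h import *
c=eyes.capture("top"); a=c["frame"][110:200,260:450,::-1]
cv2.imwrite("pics/p1.png",cv2.resize(a,None,fx=4,fy=4))
print(measure(c,dict(o_yellow=(.6584,-.1905,.03)),(.05,.07)), measure(c,dict(o_blue=(.4485,.257,.03)),(.035,.055)))
```

```text
{'o_yellow': (12, np.float64(0.6557), np.float64(-0.2005), np.float64(0.0592), np.float64(0.6569), np.float64(-0.2001), np.float64(0.0079))} {'o_blue': (58, np.float64(0.4471), np.float64(0.2536), np.float64(0.0438), np.float64(0.4481), np.float64(0.2601), np.float64(0.014))}
```

View pics/p1.png

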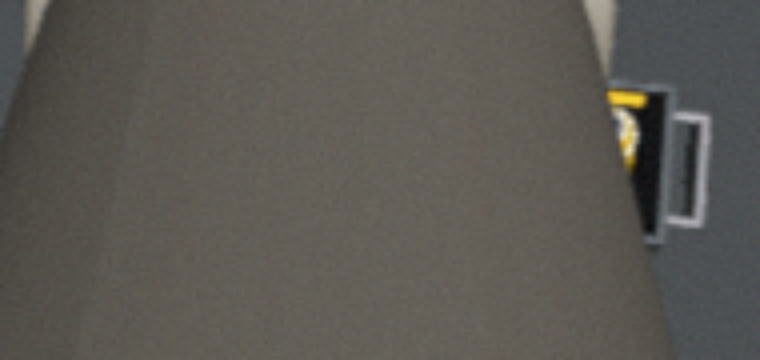

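The arm hides most of the caddy, but the yellow objective can be seen standing in its cell (about 625,135). I'll go on to blue.

play_rows:
  motion: "0.021 0.0447 0 0 0 0 -0.36;0.021 0.0447 0 0 0 0 -0.36;0.021 0.0447 0 0 0 0 -0.36;0.021 0.0447 0 0 0 0 -0.36;0.021 0.0447 0 0 0 0 -0.36"

```text
time_s: 8.75
position: [0.4772, 0.1916, 0.1399]
eef_rot: [-0.001, -0.0, 1.0, -0.0]
contact_force: [-0.2, 0.8, 0.2]
finger_gap: 0.0641
grasp_force: 0.0
```

play_rows:
  motion: "0.0157 0.0335 0 0 0 0 -0.36;0.0105 0.0224 0 0 0 0 -0.36;0.0053 0.0112 0 0 0 0 -0.36;0 0 0 0 0 0 -0.36;0 0 0 0 0 0 -0.36"

```text
time_s: 9.25
position: [0.4483, 0.2558, 0.1405]
eef_rot: [-0.0, 0.0, 1.0, -0.0]
contact_force: [0.4, -0.6, 0.6]
finger_gap: 0.0639
grasp_force: 0.0
```

Run:
```python
from h import *
c=eyes.capture("top"); print(readout.get_state()["position"])
print(measure(c,dict(o_yellow=(.6584,-.1905,.03)),(.05,.07)))
```

```text
[0.44863478 0.25550027 0.14064876]
{'o_yellow': (60, np.float64(0.6554), np.float64(-0.1861), np.float64(0.0606), np.float64(0.6595), np.float64(-0.1883), np.float64(0.0147))}
```

play_rows:
  motion: "0 0.001 0.02 0 0 0 -0.36;0 0 0.03 0 0 0 -0.36;0 0 0.03 0 0 0 -0.36;0 0 0.015 0 0 0 -0.36;0 0 0.005 0 0 0 -0.36"

```text
time_s: 9.8
position: [0.4481, 0.2559, 0.0393]
eef_rot: [-0.001, 0.001, 1.0, -0.001]
contact_force: [0.1, -0.1, -0.0]
finger_gap: 0.0638
grasp_force: 0.0
```

play_rows:
  motion: "0 0 0 0 0 0 -0.36;0 0 0 0 0 0 0.6;0 0 0 0 0 0 0.6;0 0 0 0 0 0 0.6;0 0 0 0 0 0 0.6"

```text
time_s: 10.3
position: [0.4485, 0.2583, 0.0415]
eef_rot: [0.0, -0.0, 1.0, 0.0]
contact_force: [0.7, 2.5, 0.0]
finger_gap: 0.0351
grasp_force: 0.7
```

play_rows:
  motion: "0 0 0 0 0 0 0.6;0 0 0 0 0 0 0.6;0 0 0 0 0 0 0.6"

```text
time_s: 10.6
position: [0.4485, 0.2583, 0.0415]
eef_rot: [0.0, -0.0, 1.0, 0.0]
contact_force: [-1.2, 0.2, 7.5]
finger_gap: 0.034
grasp_force: 20.0
```

play_rows:
  motion: "0 0 -0.01 0 0 0 0.6;0 0 -0.03 0 0 0 0.6;0 0 -0.04 0 0 0 0.6;0 0 -0.025 0 0 0 0.6;0 0 -0.005 0 0 0 0.6"

```text
time_s: 11.1
position: [0.4493, 0.2586, 0.1543]
eef_rot: [0.002, 0.0, 1.0, 0.001]
contact_force: [-0.9, 0.0, -1.9]
finger_gap: 0.0336
grasp_force: 20.0
```

play_rows:
  motion: "-0.007 -0.0093 0 0 0 0 0.6;-0.014 -0.0185 0 0 0 0 0.6;-0.0211 -0.0278 0 0 0 0 0.6;-0.0281 -0.037 0 0 0 0 0.6;-0.0281 -0.037 0 0 0 0 0.6"

```text
time_s: 11.6
position: [0.5467, 0.1261, 0.1495]
eef_rot: [-0.001, -0.0, 1.0, -0.001]
contact_force: [-0.3, 0.7, -2.0]
finger_gap: 0.0337
grasp_force: 20.0
```

play_rows:
  motion: "-0.0281 -0.037 0 0 0 0 0.6;-0.0281 -0.037 0 0 0 0 0.6;-0.0281 -0.037 0 0 0 0 0.6;-0.0211 -0.0278 0 0 0 0 0.6;-0.014 -0.0185 0 0 0 0 0.6"

```text
time_s: 12.1
position: [0.6662, -0.0333, 0.1488]
eef_rot: [-0.001, 0.001, 1.0, -0.001]
contact_force: [-0.6, -0.1, -1.0]
finger_gap: 0.0336
grasp_force: 20.0
```

play_rows:
  motion: "-0.007 -0.0093 0 0 0 0 0.6;0 0 0 0 0 0 0.6;0 0 0 0 0 0 0.6;0 0 0 0 0 0 0.6"

```text
time_s: 12.5
position: [0.6722, -0.0367, 0.1507]
eef_rot: [-0.0, -0.001, 1.0, 0.0]
contact_force: [-0.6, 0.4, -1.5]
finger_gap: 0.0337
grasp_force: 20.0
```

play_rows:
  motion: "0 0 0.02 0 0 0 0.6;0 0 0.03 0 0 0 0.6;0 0 0.025 0 0 0 0.6;0 0 0.013 0 0 0 0.6;0 0 0.0035 0 0 0 0.6"

```text
time_s: 13.0
position: [0.672, -0.0373, 0.0583]
eef_rot: [-0.001, -0.001, 1.0, 0.0]
contact_force: [-0.2, -0.8, -0.5]
finger_gap: 0.0336
grasp_force: 20.0
```

play_rows:
  motion: "0 0 0 0 0 0 0.6;0 0 0 0 0 0 0.6;0 0 0.001 0 0 0 0.6;0 0 0 0 0 0 0.6"

```text
time_s: 13.4
position: [0.6733, -0.0382, 0.0592]
eef_rot: [0.001, -0.0, 1.0, 0.0]
contact_force: [-0.8, 0.0, -1.3]
finger_gap: 0.0335
grasp_force: 20.0
```

play_rows:
  motion: "0 0 0.001 0 0 0 0.6;0 0 0 0 0 0 0.6"

```text
time_s: 13.6
position: [0.673, -0.0382, 0.0576]
eef_rot: [0.0, -0.0, 1.0, -0.0]
contact_force: [-0.2, -0.4, -0.6]
finger_gap: 0.0335
grasp_force: 20.0
```

play_rows:
  motion: "0 0 0.001 0 0 0 0.6;0 0 0 0 0 0 0.6"

```text
time_s: 13.8
position: [0.6731, -0.0382, 0.0575]
eef_rot: [0.0, 0.0, 1.0, 0.0]
contact_force: [-5.4, 0.3, 13.7]
finger_gap: 0.0338
grasp_force: 20.0
```

play_rows:
  motion: "0 0 0 0 0 0 0.2;0 0 0 0 0 0 0.1;0 0 0 0 0 0 -0.05;0 0 0 0 0 0 -0.05"

```text
time_s: 14.2
position: [0.6729, -0.0382, 0.0563]
eef_rot: [-0.0, -0.0, 1.0, -0.0]
contact_force: [-0.3, 0.0, 0.1]
finger_gap: 0.0493
grasp_force: 0.0
```

play_rows:
  motion: "0 0 -0.01 0 0 0 -0.05;0 0 -0.025 0 0 0 -0.05;0 0 -0.03 0 0 0 -0.05;0 0 -0.015 0 0 0 -0.36;0 0 -0.005 0 0 0 -0.36"

```text
time_s: 14.7
position: [0.6738, -0.0383, 0.1437]
eef_rot: [0.001, -0.0, 1.0, 0.0]
contact_force: [0.1, -0.3, -0.0]
finger_gap: 0.0617
grasp_force: 0.0
```

play_rows:
  motion: "0.0069 0.0016 0 0 0 0 -0.36;0.0138 0.0032 0 0 0 0 -0.36;0.0207 0.0047 0 0 0 0 -0.36;0.0276 0.0063 0 0 0 0 -0.36;0.0276 0.0063 0 0 0 0 -0.36"

```text
time_s: 15.2
position: [0.574, -0.0158, 0.1398]
eef_rot: [-0.001, -0.0, 1.0, -0.0]
contact_force: [-0.1, 0.4, 0.2]
finger_gap: 0.0637
grasp_force: 0.0
```

play_rows:
  motion: "0.0207 0.0047 0 0 0 0 -0.36;0.0138 0.0032 0 0 0 0 -0.36;0.0069 0.0016 0 0 0 0 -0.36;0 0 0 0 0 0 -0.36;0 0 0 0 0 0 -0.36"

```text
time_s: 15.7
position: [0.5352, -0.0066, 0.1412]
eef_rot: [-0.0, -0.0, 1.0, -0.0]
contact_force: [1.1, -0.7, 0.4]
finger_gap: 0.0638
grasp_force: 0.0
```

Run:
```python
from h import *
print(readout.get_state()["position"])
for n in("top","scene"):
    c=eyes.capture(n); cv2.imwrite(f"pics/{n}2.png",c["frame"][...,::-1])
    print(measure(c,dict(o_blue=(.6731,-.038,.022),o_yellow=(.6584,-.1905,.022)),(.05,.07)))
    print(measure(c,dict(o_red=(.535,-.0065,.03)),(.035,.055)))
```

```text
[ 0.53520926 -0.00663027  0.14116295]
{'o_blue': None, 'o_yellow': (70, np.float64(0.6549), np.float64(-0.1873), np.float64(0.0603), np.float64(0.6598), np.float64(-0.1893), np.float64(0.0151))}
{'o_red': None}
{'o_blue': (36, np.float64(0.6749), np.float64(-0.0449), np.float64(0.062), np.float64(0.6723), np.float64(-0.0392), np.float64(0.0128)), 'o_yellow': (60, np.float64(0.6625), np.float64(-0.1952), np.float64(0.0615), np.float64(0.6572), np.float64(-0.1892), np.float64(0.0152))}
{'o_red': (37, np.float64(0.5376), np.float64(-0.0119), np.float64(0.0461), np.float64(0.5351), np.float64(-0.0071), np.float64(0.0131))}
```

View pics/scene2.png

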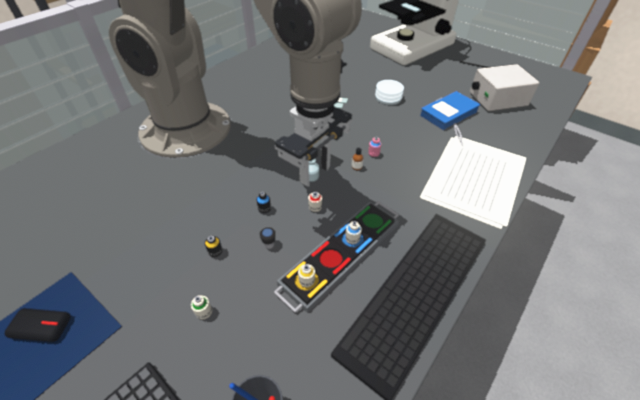

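Blue (353,232) and yellow (307,275) stand in their wells, and red (315,202) lies beneath the gripper. I'll pick red.

play_rows:
  motion: "0 0 0.02 0 0 0 -0.36;0 0 0.03 0 0 0 -0.36;0 0 0.03 0 0 0 -0.36;0 0 0.015 0 0 0 -0.36;0 0 0.005 0 0 0 -0.36"

```text
time_s: 16.3
position: [0.5343, -0.0069, 0.0396]
eef_rot: [-0.001, 0.0, 1.0, -0.0]
contact_force: [0.8, 0.1, 0.5]
finger_gap: 0.0638
grasp_force: 0.0
```

play_rows:
  motion: "0 0 0 0 0 0 -0.36;0 0 0 0 0 0 0.6;0 0 0 0 0 0 0.6;0 0 0 0 0 0 0.6;0 0 0 0 0 0 0.6"

```text
time_s: 16.8
position: [0.5352, -0.0065, 0.042]
eef_rot: [0.0, -0.0, 1.0, 0.0]
contact_force: [-1.0, 3.3, 1.8]
finger_gap: 0.0353
grasp_force: 1.4
```

play_rows:
  motion: "0 0 0 0 0 0 0.6;0 0 0 0 0 0 0.6;0 0 0 0 0 0 0.6"

```text
time_s: 17.1
position: [0.5352, -0.0065, 0.0419]
eef_rot: [0.0, -0.0, 1.0, 0.0]
contact_force: [-1.1, 1.1, 6.7]
finger_gap: 0.0337
grasp_force: 20.0
```

play_rows:
  motion: "0 0 -0.01 0 0 0 0.6;0 0 -0.03 0 0 0 0.6;0 0 -0.04 0 0 0 0.6;0 0 -0.025 0 0 0 0.6;0 0 -0.005 0 0 0 0.6"

```text
time_s: 17.6
position: [0.5363, -0.0066, 0.1549]
eef_rot: [0.002, 0.0, 1.0, 0.0]
contact_force: [-0.5, 0.7, -1.0]
finger_gap: 0.0336
grasp_force: 20.0
```

play_rows:
  motion: "-0.0065 -0.0054 0 0 0 0 0.6;-0.0131 -0.0108 0 0 0 0 0.6;-0.0196 -0.0162 0 0 0 0 0.6;-0.0261 -0.0216 0 0 0 0 0.6;-0.0261 -0.0216 0 0 0 0 0.6"

```text
time_s: 18.1
position: [0.6273, -0.0841, 0.1497]
eef_rot: [-0.001, -0.0, 1.0, -0.0]
contact_force: [-0.7, 0.4, -1.8]
finger_gap: 0.0335
grasp_force: 20.0
```

play_rows:
  motion: "-0.0196 -0.0162 0 0 0 0 0.6;-0.0131 -0.0108 0 0 0 0 0.6;-0.0065 -0.0054 0 0 0 0 0.6;0 0 0 0 0 0 0.6;0 0 0 0 0 0 0.6"

```text
time_s: 18.6
position: [0.6649, -0.1145, 0.1505]
eef_rot: [-0.001, -0.0, 1.0, 0.0]
contact_force: [-0.2, -0.1, -0.9]
finger_gap: 0.0334
grasp_force: 20.0
```

play_rows:
  motion: "0 0 0.02 0 0 0 0.6;0 0 0.03 0 0 0 0.6;0 0 0.025 0 0 0 0.6;0 0 0.013 0 0 0 0.6;0 0 0.0035 0 0 0 0.6"

```text
time_s: 19.1
position: [0.6646, -0.1139, 0.0588]
eef_rot: [-0.001, -0.0, 1.0, 0.0]
contact_force: [0.3, -0.0, -1.1]
finger_gap: 0.0338
grasp_force: 20.0
```

play_rows:
  motion: "0 0 0 0 0 0 0.6;0 0 0 0 0 0 0.6;0 0 0.001 0 0 0 0.6;0 0 0 0 0 0 0.6"

```text
time_s: 19.5
position: [0.6659, -0.1146, 0.0597]
eef_rot: [0.0, -0.0, 1.0, -0.0]
contact_force: [-0.5, -0.7, -1.8]
finger_gap: 0.0335
grasp_force: 20.0
```

play_rows:
  motion: "0 0 0.001 0 0 0 0.6;0 0 0 0 0 0 0.6"

```text
time_s: 19.7
position: [0.6655, -0.1146, 0.0581]
eef_rot: [0.0, -0.0, 1.0, -0.0]
contact_force: [0.4, 0.4, -0.2]
finger_gap: 0.0336
grasp_force: 20.0
```

play_rows:
  motion: "0 0 0.001 0 0 0 0.6;0 0 0 0 0 0 0.6"

```text
time_s: 19.9
position: [0.6657, -0.1146, 0.058]
eef_rot: [0.0, 0.0, 1.0, 0.0]
contact_force: [-4.3, 1.1, 12.2]
finger_gap: 0.0335
grasp_force: 20.0
```

play_rows:
  motion: "0 0 0 0 0 0 0.2;0 0 0 0 0 0 0.1;0 0 0 0 0 0 -0.05;0 0 0 0 0 0 -0.05"

```text
time_s: 20.3
position: [0.6655, -0.1146, 0.0569]
eef_rot: [-0.0, -0.0, 1.0, -0.0]
contact_force: [-0.5, 0.7, 0.1]
finger_gap: 0.049
grasp_force: 0.0
```

play_rows:
  motion: "0 0 -0.01 0 0 0 -0.05;0 0 -0.025 0 0 0 -0.05;0 0 -0.03 0 0 0 -0.05;0 0 -0.015 0 0 0 -0.36;0 0 -0.005 0 0 0 -0.36"

```text
time_s: 20.8
position: [0.6664, -0.1148, 0.1442]
eef_rot: [0.001, 0.0, 1.0, -0.0]
contact_force: [0.6, -0.0, 0.4]
finger_gap: 0.0617
grasp_force: 0.0
```

play_rows:
  motion: "0.0047 -0.0091 0 0 0 0 -0.36;0.0093 -0.0182 0 0 0 0 -0.36;0.014 -0.0273 0 0 0 0 -0.36;0.0187 -0.0363 0 0 0 0 -0.36;0.0187 -0.0363 0 0 0 0 -0.36"

```text
time_s: 21.3
position: [0.5976, -0.2443, 0.1406]
eef_rot: [-0.001, 0.0, 1.0, -0.0]
contact_force: [0.7, -0.6, -0.1]
finger_gap: 0.0637
grasp_force: 0.0
```

play_rows:
  motion: "0.0187 -0.0363 0 0 0 0 -0.36;0.0187 -0.0363 0 0 0 0 -0.36;0.014 -0.0273 0 0 0 0 -0.36;0.0093 -0.0182 0 0 0 0 -0.36;0.0047 -0.0091 0 0 0 0 -0.36"

```text
time_s: 21.8
position: [0.5314, -0.3722, 0.1409]
eef_rot: [-0.001, 0.002, 1.0, -0.0]
contact_force: [0.3, -0.4, 0.1]
finger_gap: 0.0638
grasp_force: 0.0
```

play_rows:
  motion: "0 0 0 0 0 0 -0.36;0 0 0 0 0 0 -0.36;0 0 0 0 0 0 -0.36"

```text
time_s: 22.1
position: [0.5354, -0.3677, 0.1417]
eef_rot: [-0.0, -0.001, 1.0, 0.0]
contact_force: [0.4, 0.6, 0.6]
finger_gap: 0.0642
grasp_force: 0.0
```

Run:
```python
from h import *
print(readout.get_state()["position"])
for n in("top","scene"):
    c=eyes.capture(n); cv2.imwrite(f"pics/{n}3.png",c["frame"][...,::-1])
    print(measure(c,dict(o_blue=(.6731,-.038,.022),o_yellow=(.6584,-.1905,.022),o_red=(.6657,-.1146,.022)),(.05,.07)))
    print(measure(c,dict(o_green=(.535,-.369,.03),b_blue=(.4365,-.0915,.03),b_yellow=(.4405,-.258,.03)),(.035,.055)))
```

```text
[ 0.53535869 -0.36767302  0.14168766]
{'o_blue': (46, np.float64(0.6652), np.float64(-0.0376), np.float64(0.0613), np.float64(0.6704), np.float64(-0.0386), np.float64(0.0132)), 'o_yellow': (66, np.float64(0.655), np.float64(-0.1868), np.float64(0.0605), np.float64(0.66), np.float64(-0.1891), np.float64(0.0146)), 'o_red': (59, np.float64(0.6597), np.float64(-0.1134), np.float64(0.0607), np.float64(0.6642), np.float64(-0.1145), np.float64(0.0142))}
{'o_green': (26, np.float64(0.5298), np.float64(-0.3623), np.float64(0.045), np.float64(0.5336), np.float64(-0.3675), np.float64(0.0121)), 'b_blue': (102, np.float64(0.4357), np.float64(-0.0914), np.float64(0.0439), np.float64(0.4365), np.float64(-0.0912), np.float64(0.0155)), 'b_yellow': (120, np.float64(0.4393), np.float64(-0.254), np.float64(0.044), np.float64(0.4395), np.float64(-0.2565), np.float64(0.016))}
{'o_blue': (35, np.float64(0.6749), np.float64(-0.0455), np.float64(0.0624), np.float64(0.6728), np.float64(-0.0417), np.float64(0.0123)), 'o_yellow': (59, np.float64(0.6632), np.float64(-0.1951), np.float64(0.0618), np.float64(0.6593), np.float64(-0.1913), np.float64(0.0139)), 'o_red': (56, np.float64(0.6656), np.float64(-0.1208), np.float64(0.0616), np.float64(0.6626), np.float64(-0.1149), np.float64(0.0151))}
{'o_green': (37, np.float64(0.541), np.float64(-0.3734), np.float64(0.0457), np.float64(0.5358), np.float64(-0.3704), np.float64(0.0123)), 'b_blue': (78, np.float64(0.4406), np.float64(-0.0957), np.float64(0.0452), np.float64(0.4364), np.float64(-0.0918), np.float64(0.0161)), 'b_yellow': (72, np.float64(0.4484), np.float64(-0.2583), np.float64(0.0453), np.float64(0.4423), np.float64(-0.2574), np.float64(0.015))}
```

View pics/scene3.png

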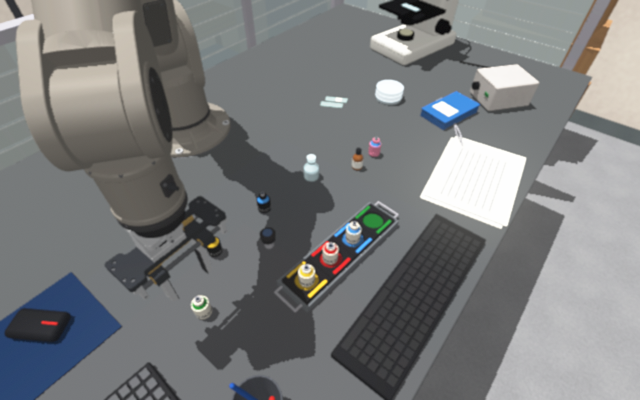

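Red (330,252), yellow and blue are in their wells, the black pair hasn't moved, and green (201,306) lies beneath the gripper. I'll pick green.

play_rows:
  motion: "0 0 0.02 0 0 0 -0.36;0 0 0.03 0 0 0 -0.36;0 0 0.03 0 0 0 -0.36;0 0 0.015 0 0 0 -0.36;0 0 0.005 0 0 0 -0.36"

```text
time_s: 22.7
position: [0.5343, -0.3682, 0.0406]
eef_rot: [-0.001, -0.0, 1.0, 0.001]
contact_force: [-0.1, -0.4, 0.3]
finger_gap: 0.064
grasp_force: 0.0
```

play_rows:
  motion: "0 0 0 0 0 0 -0.36;0 0 0 0 0 0 0.6;0 0 0 0 0 0 0.6;0 0 0 0 0 0 0.6;0 0 0 0 0 0 0.6"

```text
time_s: 23.2
position: [0.535, -0.3691, 0.0426]
eef_rot: [0.0, -0.0, 1.0, -0.0]
contact_force: [0.5, -0.0, 0.0]
finger_gap: 0.0353
grasp_force: 0.0
```

play_rows:
  motion: "0 0 0 0 0 0 0.6;0 0 0 0 0 0 0.6;0 0 0 0 0 0 0.6"

```text
time_s: 23.5
position: [0.535, -0.3692, 0.0425]
eef_rot: [0.0, 0.0, 1.0, -0.0]
contact_force: [-0.5, 0.9, 6.3]
finger_gap: 0.0339
grasp_force: 20.0
```

play_rows:
  motion: "0 0 -0.01 0 0 0 0.6;0 0 -0.03 0 0 0 0.6;0 0 -0.04 0 0 0 0.6;0 0 -0.03 0 0 0 0.6;0 0 -0.01 0 0 0 0.6"

```text
time_s: 24.0
position: [0.5357, -0.3699, 0.1659]
eef_rot: [0.002, 0.0, 1.0, -0.001]
contact_force: [-0.2, 0.3, -2.0]
finger_gap: 0.0336
grasp_force: 20.0
```

play_rows:
  motion: "-0.0036 0.0102 0 0 0 0 0.6;-0.0073 0.0203 0 0 0 0 0.6;-0.0109 0.0305 0 0 0 0 0.6;-0.0145 0.0407 0 0 0 0 0.6;-0.0145 0.0407 0 0 0 0 0.6"

```text
time_s: 24.5
position: [0.585, -0.2242, 0.1601]
eef_rot: [-0.001, 0.0, 1.0, 0.0]
contact_force: [-0.2, -0.0, -1.8]
finger_gap: 0.0339
grasp_force: 20.0
```

play_rows:
  motion: "-0.0145 0.0407 0 0 0 0 0.6;-0.0145 0.0407 0 0 0 0 0.6;-0.0145 0.0407 0 0 0 0 0.6;-0.0145 0.0407 0 0 0 0 0.6;-0.0145 0.0407 0 0 0 0 0.6"

```text
time_s: 25.0
position: [0.6573, -0.0203, 0.16]
eef_rot: [-0.001, -0.0, 1.0, 0.0]
contact_force: [0.3, 0.5, -1.5]
finger_gap: 0.0339
grasp_force: 20.0
```

play_rows:
  motion: "-0.0109 0.0305 0 0 0 0 0.6;-0.0073 0.0203 0 0 0 0 0.6;-0.0036 0.0102 0 0 0 0 0.6;0 0 0 0 0 0 0.6;0 0 0 0 0 0 0.6"

```text
time_s: 25.5
position: [0.6794, 0.036, 0.1616]
eef_rot: [-0.0, 0.001, 1.0, -0.0]
contact_force: [0.3, -0.7, -2.2]
finger_gap: 0.0332
grasp_force: 20.0
```

play_rows:
  motion: "0 0 0 0 0 0 0.6;0 0 0 0 0 0 0.6"

```text
time_s: 25.7
position: [0.6797, 0.0363, 0.1622]
eef_rot: [0.0, 0.001, 1.0, -0.0]
contact_force: [-0.4, 0.2, -1.5]
finger_gap: 0.0338
grasp_force: 20.0
```

Down by 0.1015, then a slow creep to contact.

play_rows:
  motion: "0 0.001 0.02 0 0 0 0.6;0 0 0.035 0 0 0 0.6;0 0 0.03 0 0 0 0.6;0 0 0.013 0 0 0 0.6;0 0 0.0035 0 0 0 0.6"

```text
time_s: 26.2
position: [0.6791, 0.0382, 0.0593]
eef_rot: [-0.001, 0.0, 1.0, -0.0]
contact_force: [0.7, -0.6, -0.2]
finger_gap: 0.0335
grasp_force: 20.0
```

play_rows:
  motion: "0 0 0 0 0 0 0.6;0 0 0 0 0 0 0.6;0 0 0.001 0 0 0 0.6;0 0 0 0 0 0 0.6"

```text
time_s: 26.6
position: [0.6802, 0.039, 0.0603]
eef_rot: [0.001, -0.0, 1.0, 0.0]
contact_force: [-0.2, -0.1, -1.0]
finger_gap: 0.0336
grasp_force: 20.0
```

play_rows:
  motion: "0 0 0.001 0 0 0 0.6;0 0 0 0 0 0 0.6"

```text
time_s: 26.8
position: [0.6798, 0.039, 0.0586]
eef_rot: [0.0, -0.0, 1.0, 0.0]
contact_force: [0.3, 0.5, -0.2]
finger_gap: 0.0335
grasp_force: 20.0
```

play_rows:
  motion: "0 -0.001 0.001 0 0 0 0.6;0 0 0 0 0 0 0.6"

```text
time_s: 27.0
position: [0.68, 0.0389, 0.0585]
eef_rot: [0.0, -0.0, 1.0, 0.001]
contact_force: [-4.9, 3.8, 12.6]
finger_gap: 0.0335
grasp_force: 20.0
```

Contact made. I'll release, lift and move off to the left so both cameras can see.

play_rows:
  motion: "0 0 0 0 0 0 0.2;0 0 0 0 0 0 0.1;0 0 0 0 0 0 -0.05;0 0 0 0 0 0 -0.05"

```text
time_s: 27.4
position: [0.6798, 0.0378, 0.0574]
eef_rot: [-0.0, 0.0, 1.0, -0.0]
contact_force: [-0.9, -0.3, -0.0]
finger_gap: 0.0494
grasp_force: 0.0
```

play_rows:
  motion: "0 0 -0.01 0 0 0 -0.05;0 0 -0.025 0 0 0 -0.05;0 0 -0.04 0 0 0 -0.05;0 0 -0.025 0 0 0 -0.05;0 0 -0.01 0 0 0 -0.05"

```text
time_s: 27.9
position: [0.681, 0.0379, 0.1711]
eef_rot: [0.002, 0.0, 1.0, 0.0]
contact_force: [-0.1, 0.4, -0.2]
finger_gap: 0.0492
grasp_force: 0.0
```

play_rows:
  motion: "0.01 0.02 0 0 0 0 -0.05;0.02 0.04 0 0 0 0 -0.05;0.02 0.045 0 0 0 0 -0.05;0.02 0.045 0 0 0 0 -0.05;0.02 0.045 0 0 0 0 -0.05"

```text
time_s: 28.4
position: [0.5885, 0.2343, 0.1672]
eef_rot: [-0.0, 0.0, 1.0, -0.0]
contact_force: [1.2, 0.6, 0.4]
finger_gap: 0.0493
grasp_force: 0.0
```

play_rows:
  motion: "0.02 0.045 0 0 0 0 -0.05;0.01 0.02 0 0 0 0 -0.05;0 0.01 0 0 0 0 -0.05;0 0 0 0 0 0 -0.05;0 0 0 0 0 0 -0.05"

```text
time_s: 28.9
position: [0.5606, 0.3063, 0.1672]
eef_rot: [-0.0, 0.001, 1.0, -0.0]
contact_force: [0.1, -0.8, -0.8]
finger_gap: 0.0495
grasp_force: 0.0
```

Run:
```python
from h import *
im=[]
for n in("top","scene"):
    c=eyes.capture(n); im.append(c["frame"][...,::-1])
    print(measure(c,dict(o_green=(.6804,.0374,.022),o_blue=(.6731,-.038,.022),o_yellow=(.6584,-.1905,.022),o_red=(.6657,-.1146,.022)),(.05,.075)))
    print(measure(c,dict(b_blue=(.4365,-.0915,.03),b_yellow=(.4405,-.258,.03)),(.035,.055)))
a=cv2.resize(im[0][100:280,260:480],(770,630))[:300]; 
a=cv2.resize(im[0][105:180,260:460],(800,300)); b=cv2.resize(im[1][190:310,200:410],(525,300))
b=np.hstack([b,np.zeros((300,275,3),np.uint8)]); cv2.imwrite("pics/end.png",np.vstack([a,b]))
```

```text
{'o_green': (37, np.float64(0.6721), np.float64(0.0376), np.float64(0.061), np.float64(0.6788), np.float64(0.0387), np.float64(0.0127)), 'o_blue': (44, np.float64(0.6653), np.float64(-0.038), np.float64(0.0609), np.float64(0.6702), np.float64(-0.0386), np.float64(0.0133)), 'o_yellow': (61, np.float64(0.6554), np.float64(-0.186), np.float64(0.0604), np.float64(0.6599), np.float64(-0.1887), np.float64(0.0146)), 'o_red': (57, np.float64(0.6593), np.float64(-0.1131), np.float64(0.0605), np.float64(0.6645), np.float64(-0.1149), np.float64(0.0142))}
{'b_blue': (123, np.float64(0.4364), np.float64(-0.0906), np.float64(0.0436), np.float64(0.4366), np.float64(-0.0909), np.float64(0.0158)), 'b_yellow': (126, np.float64(0.4393), np.float64(-0.2539), np.float64(0.0441), np.float64(0.4399), np.float64(-0.2564), np.float64(0.0158))}
{'o_green': (22, np.float64(0.681), np.float64(0.0301), np.float64(0.0625), np.float64(0.6801), np.float64(0.0343), np.float64(0.0108)), 'o_blue': (36, np.float64(0.6747), np.float64(-0.0456), np.float64(0.0624), np.float64(0.6726), np.float64(-0.0413), np.float64(0.0123)), 'o_yellow': (61, np.float64(0.6627), np.float64(-0.1951), np.float64(0.0619), np.float64(0.6572), np.float64(-0.1903), np.float64(0.0155)), 'o_red': (55, np.float64(0.6649), np.float64(-0.121), np.float64(0.0613), np.float64(0.6624), np.float64(-0.1156), np.float64(0.015))}
{'b_blue': (76, np.float64(0.4408), np.float64(-0.0961), np.float64(0.0452), np.float64(0.4363), np.float64(-0.0921), np.float64(0.0165)), 'b_yellow': (96, np.float64(0.4453), np.float64(-0.2604), np.float64(0.0453), np.float64(0.4393), np.float64(-0.2584), np.float64(0.0164))}
```

View pics/end.png

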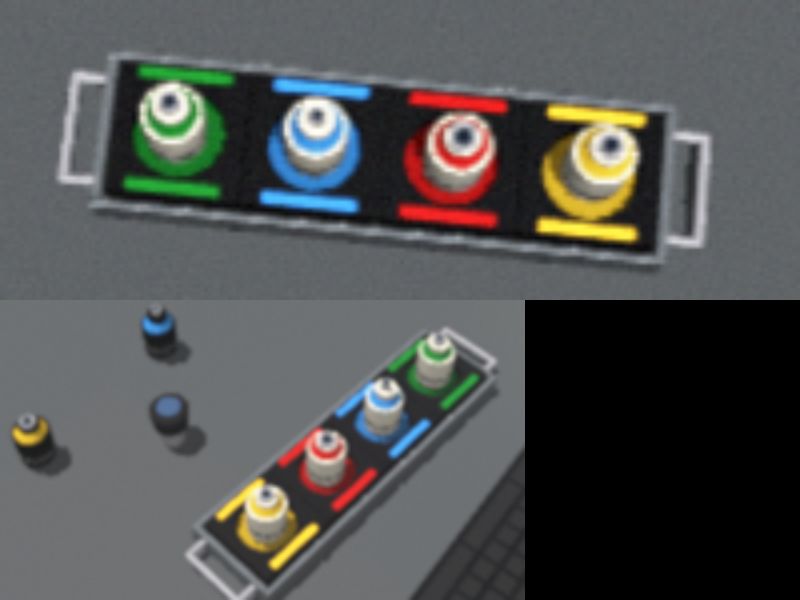

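All four stand upright in their own wells, within about 4 mm of centre, with the ring at about 61 mm as it should be. Both black ones are where they were and the gripper is clear.

```bash
python3 -c "
from cell import hand_in; print(hand_in())"
```

```text
the job is handed in; nothing more can be done
None
```

The job is handed in at about 29 s of the 106 s allowed, with no verdict returned: the last pictures show all four white objectives upright in their own-colour wells (within about 4 mm of centre) and both black ones where they stood.

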